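# Turn the staining-dish lid over and cover the dish

## Task

The lid of the open white staining dish lies upside down on the bench. Turn it over so that its handle points up and put it squarely on the open dish, fully seated, then let go. Leave the dish and everything else on the bench where they stand.

Things in the scene. Friction and masses are not known exactly. Their poses are not given: they have to be found in the camera images.
- lid: Loose white plastic lid, 100 g: plate 100 (own x) x 76 (y) x 5 mm, origin at the plate's centre, own z out of the handle side. Handle: a fin across the middle, 12 mm thick (x), 46 long (y), rounded top 28 mm from the origin. Other side: a solid step 82 x 58 x 5 mm that drops into the dish's mouth. Lying handle up on the bench its origin is 7.5 mm up.
- lid_raised (a point): Middle of the lid's +x edge, on the handle side of the plate. At the start the lid lies upside down, leaning 28 degrees on its handle and its -x edge; this edge faces roughly to the robot's right (world -y, within 25 degrees), 46 mm above the bench, with free space under it, and can be pried up.
- lid_resting (a point): Middle of the lid's -x edge, on the handle side of the plate; at the start it lies on the bench, on the lid's left as the robot sees it, and does not slip when the lid is pried slowly. Lifted by the raised edge the lid pivots about it, stands up and, pushed 5 to 10 degrees past vertical, falls over by itself, handle up.
- lid_handle (a point): The middle of the lid's handle fin (15 mm from the plate's centre plane on the handle side), axes as the lid's: grip it across own x (12 mm); 25 mm of handle stands clear of the plate.
- dish: The open staining dish: loose white plastic rectangular dish, 700 g, outside 100 (own x) x 76 (own y) x 62 mm high, walls 4 mm, mouth 92 x 68 mm; a slide rack with glass slides stands inside below the rim. Origin: centre of its underside; z up.
- dish_mouth (a point): Centre of the open dish's mouth, level with the rim, 62 mm above the bench; axes as the dish's. With the lid seated the plate lies on the rim, its centre 2.5 mm above this point and its step inside the mouth with 5 mm play on every side; the lid may be either way round.
- covered_dish: A like dish that already wears its lid, handle top 93 mm high; leave it. Origin: centre of its underside.
- amber_bottle: Amber glass bottle, radius 32, 150 mm high, a bystander. Origin: centre of its underside.
- buffer_bottle: White plastic bottle, radius 30, 160 mm high, a bystander. Origin: centre of its underside.
- beaker: Small glass beaker, radius 28, 65 mm high, a bystander. Origin: centre of its underside.
- clear_jar: Open clear plastic slide jar 70 x 55 x 70 mm, a bystander. Origin: centre of its underside.
- scraper: Lab spatula 200 mm long lying on the bench, a bystander.

How it is judged:
On the way:
1. the lid has been turned handle side up (angle between lid's own z axis and vertical below 0.35 rad), for 0.2 s.
At the end, for the whole second after the job is handed in: The lid lies handle up and level (0.06 rad) on the open dish, plate down on the rim (centre under 4.5 mm above it, within 8.5 mm of the mouth's centre, lined up within 0.2 rad either way round), released, at rest; the dish upright, within 30 mm of where it stood (angle between lid's own z axis and vertical below 0.06 rad and horizontal distance between lid and dish_mouth below 0.0085 m and z of lid in the frame of dish_mouth between 0 and 0.0045 m and angle between the x axis of lid and the x axis of dish, either way round below 0.2 rad and linear speed of lid below 0.02 m/s and angle between dish's own z axis and vertical below 0.05 rad and distance of dish from where it was at the start of the episode below 0.03 m); the robot touches nothing.
It fails at once if a bystander is shifted more than 30 mm (distance of any of covered_dish, amber_bottle, buffer_bottle, beaker, clear_jar, scraper from where it was at the start of the episode above 0.03 m).
It fails at once if the dish is shoved more than 50 mm (distance of dish from where it was at the start of the episode above 0.05 m).
It fails at once if the lid falls off the bench (height (world z) of lid below -0.05 m).
It also fails if it takes over 64 s, if anything falls off the work surface, if the arm or the gripper's body presses on something with over 40 N, if the wrist force passes 120 N, or if a joint passes its speed limit or range.

## Robot

A 7-joint arm with a two-finger parallel gripper is mounted at the origin on the work surface. World frame = base frame: x ahead of the robot, y to its left, z up, the work surface at z = 0. Lengths are in m, angles in rad, forces in N, time in s.
With the tool pointing down it reaches from about 0.4 to 0.85 m from the base axis. Payload 10.4 kg.
Tool frame: the origin (TCP) lies at the very end of the fingers, on their centre line; the grasp point (between the pads) lies 19 mm behind it; x points along the fingers, z is the direction in which the jaws open and shut, and the axes are right-handed (so a half turn about x gives the same grasp; the last joint's range is limited). The gripper opens to 85 mm and grips with 20 to 120 N. Pads are 22 mm wide; open, the fingers measure 114 mm over their backs; the gripper's body (76 mm by 85 mm) begins 54 mm behind the grasp point. The pads swing forward as they close: fully open they stand 13 mm farther back than shut.
Start: joints at [-1.233, 0.332, -0.065, 1.46, 0.022, 1.35, -0.088], TCP at [0.221, 0.585, 0.231] pointing down, gripper open.
Joint ranges: [-2.6, 2.6], [-0.5, 2.12], [-1.47, 1.34], [0.16, 2.42], [-1.27, 4.41], [0.06, 2.06], [-2.6, 2.6]. Speed limits (rad/s): [2.22, 2.22, 2.79, 2.79, 3.14, 3.14, 3.14].

## Interface

Orientations are given as a unit quaternion [x, y, z, w].
In Python, from workcell import telemetry, viewer, manip, spot_in, mark_of gives the robot as it stands. The module is installed in compiled form; this text tells all that it offers.
- The arm moves only by the shell command python3 -m crank 'ROWS' [FORCE]. ROWS is JSON, a list of rows, each a list of 3 entries, a list of its own where there are three numbers: the closure, from 0 (fully open) to 1 (shut), then the shift along the world's x, y, z in cm, then the turn, a rotation vector about the world's x, y, z in rad. A call has 1 to 12 rows; each row shifts and turns the commanded pose from where the row before left it; what a row does not reach is not made up. A row lasts 1/12 s, in which the tool goes at most 41.7 mm and 7.16 degrees, less where a joint would pass 70% of its speed; a pose out of reach is approached as far as the arm can. A call with a gripper value outside its range is refused whole. The fingers move at their own pace and stop on an object; FORCE is the grip in N (left out, the last holds). Time passes only in rows, so rows that do not move let the fingers close. It gives the time, the measured TCP pose, the force and the opening at its end, in the units of the state.
- telemetry.get_obs(): the state, without advancing time (a new reading comes with each control period).
- viewer.camera(name): name is "side" or "top"; returns a dict with "frame" (400x640x3 uint8, red, green, blue), "intrinsics" (3x3 intrinsics, pixels), "cam_to_world" (4x4, takes a point from camera to world coordinates). Camera axes: x right, y up, looking along -z (the intrinsics and any distortion apply to the point x, -y, -z); pixel columns grow to the right and rows downward; lengths in m; the calibration is good to about 2 mm. A picture is of the moment at which its call begins. There is no depth.
- manip.hand_in(): hands the job in, once; it reports no verdict.
Trained networks look in a picture, given as the dict that the camera call returned (one of the last four; its "shot" number tells which), for a name from the list of things; names that differ only in an ending like _2 or _b are one class to them, and where a whole thing is asked for, a point or a joint stands for the part that bears it (a point fixed in the world has none). Each returns a list of dicts, best first, with "conf" (0 to 1); they miss things now and then, are a little off and sometimes report something else, mostly with a low value. They report only what shows in the picture. A call takes as long as a camera call.
- spot_in(thing, picture): "location" ([x, y, z] in m, in the coordinates of the camera as it stood for that picture, good to about 4 mm: the middle of the surface that is visible of it).
- mark_of(thing, picture): "location" ([x, y, z] in m, in the coordinates of the camera as it stood for that picture, good to about 4 mm: a listed point, or the origin of a listed thing).
The state is a dict: "clock": time; "joint_pos": joint angles; "joint_velocities": joint speeds; "tau": joint torques, N m; "position": TCP position; "ee_rot": TCP orientation; "ft_force": force on the tool from outside, world axes, zero at the start; "torque": the same for the moment, N m; "grip_width": opening from 0.0 (shut) to 1.0 (fully open).
Only numpy, scipy, OpenCV 4.12 (cv2) and the standard library are available. Lean on these libraries where they do the work, as an engineer would, in place of code of your own. Each camera call takes 0.05 s, during which the arm holds its last target. There are 200 camera calls.

## Working session

There is one attempt and no reset: what is moved stays moved. The work goes in short steps, Python scripts to look and compute and a shell command to move; the robot and the scene stay as the last step left them, time stands still between calls to the robot, and variables do not carry over. Pictures are saved under pics/ and viewed, about 8 in all and at most 12, crops included, and the job is handed in when it is done.

```bash
mkdir -p pics; cat > h.py <<'E'
import numpy as np, cv2
from workcell import telemetry, viewer, manip, spot_in, mark_of
from scipy.spatial.transform import Rotation as R
def w(pic,p): 
    T=np.array(pic["cam_to_world"]); return T[:3,:3]@np.array(p)+T[:3,3]
def px(pic,P):
    T=np.array(pic["cam_to_world"]); c=T[:3,:3].T@(np.array(P)-T[:3,3]); K=np.array(pic["intrinsics"])
    q=K@[c[0],-c[1],-c[2]]; return (q[:2]/q[2]).round()
def look(names,cams=("side","top"),save=None):
    out={}
    for c in cams:
        pic=viewer.camera(c)
        if save: cv2.imwrite(f"pics/{save}_{c}.png",pic["frame"][:,:,::-1])
        for n in names:
            for d in mark_of(n,pic)[:2]:
                if d["conf"]<.2: continue
                P=w(pic,d["location"]); out.setdefault((n,c),P)
                print(c,n,round(d["conf"],2),P.round(3),px(pic,P))
    return out
def st():
    o=telemetry.get_obs(); print({k:np.round(v,3).tolist() for k,v in o.items()})
    r=R.from_quat(o["ee_rot"]).as_matrix(); print(r.round(2))
E
python3 - <<'E'
from h import *
st()
look(["lid","lid_raised","lid_resting","lid_handle","dish","dish_mouth","covered_dish","amber_bottle","buffer_bottle","beaker","clear_jar","scraper"],save="a")
a=cv2.imread("pics/a_side.png");b=cv2.imread("pics/a_top.png")
cv2.imwrite("pics/ab.png",cv2.resize(np.vstack([a,b]),None,fx=.75,fy=.75))
for c in("side","top"):print(np.array(viewer.camera(c)["cam_to_world"]).round(2))
E
```

```text
{'clock': 0.0, 'joint_pos': [-1.233, 0.333, -0.065, 1.461, 0.022, 1.35, -0.089], 'joint_velocities': [-0.001, 0.0, 0.001, 0.0, 0.0, -0.002, 0.001], 'tau': [0.0, -62.545, 0.049, -39.162, 0.016, 0.01, -0.0], 'position': [0.221, 0.584, 0.231], 'ee_rot': [-0.402, 0.582, 0.402, 0.581], 'ft_force': [0.156, 0.96, 0.184], 'torque': [0.022, 0.035, -0.01], 'grip_width': 0.998}
[[-0.   -0.94  0.35]
 [-0.    0.35  0.94]
 [-1.   -0.   -0.  ]]
side lid 0.8 [ 0.496 -0.175  0.026] [277. 239.]
side lid_raised 0.22 [0.79  0.232 0.001] [366. 155.]
side lid_resting 0.8 [ 0.509 -0.133  0.004] [282. 233.]
side lid_resting 0.37 [ 0.491 -0.218  0.046] [275. 246.]
side lid_handle 0.76 [ 0.496 -0.181  0.014] [277. 243.]
side dish_mouth 0.93 [0.542 0.31  0.066] [296. 126.]
side covered_dish 0.66 [0.498 0.094 0.002] [282. 181.]
side amber_bottle 0.67 [0.772 0.077 0.002] [365. 185.]
side buffer_bottle 0.89 [0.787 0.231 0.002] [365. 155.]
side beaker 0.59 [ 0.777 -0.083  0.   ] [371. 221.]
side clear_jar 0.71 [ 0.695 -0.331  0.003] [349. 288.]
side clear_jar 0.31 [ 0.487 -0.221  0.045] [273. 246.]
side scraper 0.
[... 193 characters left out ...]
2.]
top lid_handle 0.55 [ 0.494 -0.184  0.013] [369. 257.]
top dish 0.81 [ 0.542  0.32  -0.003] [180. 236.]
top dish_mouth 0.6 [0.538 0.315 0.06 ] [172. 238.]
top covered_dish 0.7 [ 0.495  0.091 -0.   ] [265. 255.]
top amber_bottle 0.87 [0.763 0.075 0.001] [273. 155.]
top buffer_bottle 0.72 [ 0.786  0.232 -0.002] [215. 146.]
top beaker 0.55 [ 0.775 -0.086 -0.   ] [332. 151.]
top clear_jar 0.8 [ 0.694 -0.336 -0.002] [425. 182.]
top scraper 0.92 [ 0.453 -0.449  0.001] [470. 274.]
[[ 1.   -0.   -0.03  0.58]
 [-0.02  0.71 -0.71 -1.13]
 [ 0.02  0.71  0.71  1.14]
 [ 0.    0.    0.    1.  ]]
[[ 0.01  1.   -0.07  0.57]
 [-1.    0.01 -0.01 -0.06]
 [-0.01  0.07  1.    1.  ]
 [ 0.    0.    0.    1.  ]]
```

View pics/ab.png

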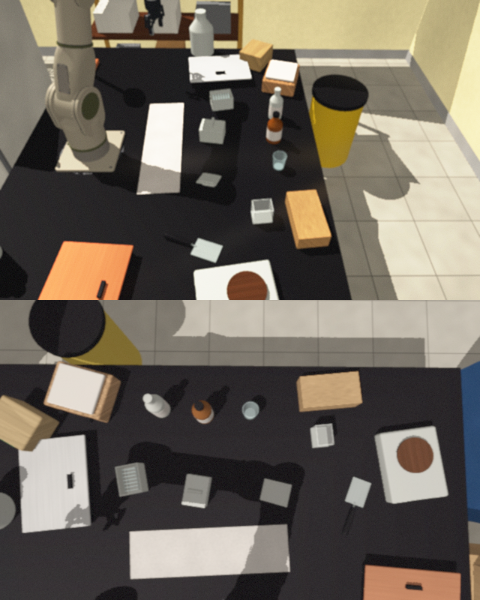

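The side view (upper) shows the open dish near full-frame (296,126), the covered dish at (282,181) and the tilted lid at (277,240). The top view shows them at (175,238), (265,255) and (367,256). The network points agree with the text: the raised edge is 46–48 mm up and the resting edge is at about 0. I'll move across now, and crop the dish to get its yaw.

```bash
python3 -m crank '[[1,[3,-2.5,0],[0,0,-0.06]],[1,[3,-2.5,0],[0,0,-0.06]],[1,[3,-2.5,0],[0,0,-0.06]],[1,[3,-2.5,0],[0,0,-0.06]],[1,[3,-2.5,0],[0,0,-0.06]],[1,[3,-2.5,0],[0,0,-0.06]],[1,[3,-2.5,0],[0,0,-0.06]],[1,[2,-3.5,0],[0,0,-0.06]],[1,[0,-4,0],[0,0,-0.06]],[1,[0,-4,0],[0,0,-0.06]],[1,[0,-4,0],[0,0,-0.06]],[1,[0,-4,0],[0,0,-0.06]]]' 40
python3 - <<'E'
import cv2,numpy as np
b=cv2.imread("pics/a_top.png")
c=[cv2.resize(b[y:y+80,x:x+80],(400,400),interpolation=cv2.INTER_CUBIC) for x,y in((135,198),(328,216))]
cv2.imwrite("pics/b.png",np.hstack(c))
E
```

```text
clock: 2.4
position: [0.4504, 0.2129, 0.2313]
ee_rot: [-0.17, 0.686, 0.171, 0.686]
ft_force: [0.8, -0.4, 0.3]
grip_width: -0.002
```

View pics/b.png

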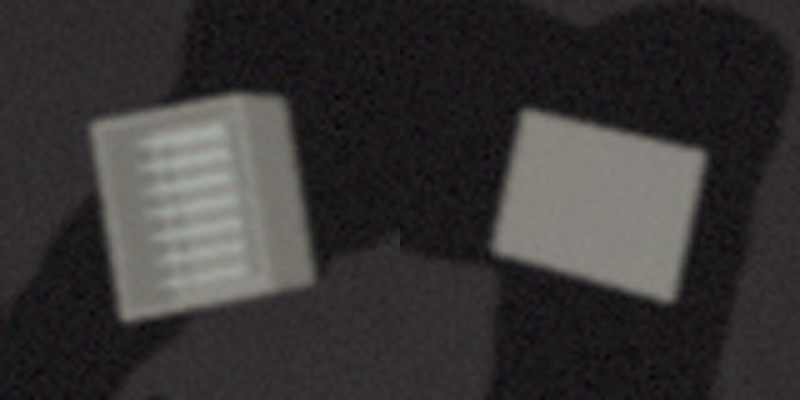

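```bash
python3 -m crank '[[1,[0.2,-4.1,0],[0,0,-0.06]],[1,[0.2,-4.1,0],[0,0,-0.06]],[1,[0.2,-4.1,0],[0,0,-0.06]],[1,[0.2,-4.1,0],[0,0,-0.06]],[1,[0.2,-4.1,0],[0,0,-0.06]],[1,[0.2,-4.1,0],[0,0,-0.06]],[1,[0.2,-4.1,0],[0,0,-0.06]],[1,[0.2,-4.1,0],[0,0,-0.06]],[1,[0.2,-4.1,0],[0,0,-0.06]],[1,[0.2,-4.1,0],[0,0,-0.06]],[1,[0.2,-4.1,0],[0,0,-0.06]],[1,[0.2,-4.1,0],[0,0,-0.06]]]'
python3 -m crank '[[1,[0,0,0],[0.117,-0.026,0]],[1,[0,0,0],[0.117,-0.026,0]],[1,[0,0,0],[0.117,-0.026,0]],[1,[0,0,0],[0.117,-0.026,0]],[1,[0,0,0],[0.117,-0.026,0]],[1,[0,0,0],[0.117,-0.026,0]],[1,[0,0,0],[0.117,-0.026,0]],[1,[0,0,0],[0.117,-0.026,0]],[1,[0,0,0],[0,0,0]]]'
python3 - <<'E'
from h import *
st()
pic=viewer.camera("top");T=np.array(pic["cam_to_world"]);K=np.array(pic["intrinsics"])
def up(p,z):
    d=np.linalg.inv(K)@[p[0],p[1],1];d=T[:3,:3]@[d[0],-d[1],-d[2]];return T[:3,3]+d*(z-T[2,3])/d[2]
c=[up(p,.062) for p in((153.4,223),(183,217),(189.4,256.4),(159.4,262.4))]
print(np.round(c,3),np.mean(c,0),[np.linalg.norm(c[i]-c[i-1]) for i in range(4)])
for i,j in((2,1),(3,0),(1,0),(2,3)):
    d=c[j]-c[i];print(np.degrees(np.arctan2(d[1],d[0])))
E
```

```text
clock: 3.4
position: [0.4745, -0.2791, 0.2318]
ee_rot: [0.082, 0.702, -0.082, 0.703]
ft_force: [0.7, 0.2, -0.2]
grip_width: -0.003
clock: 4.15
position: [0.4724, -0.2789, 0.2272]
ee_rot: [0.402, 0.589, 0.252, 0.654]
ft_force: [-0.2, -1.0, -1.6]
grip_width: 0.001
{'clock': 4.15, 'joint_pos': [0.437, 0.66, 0.632, 1.462, -0.977, 1.945, 0.908], 'joint_velocities': [-0.089, -0.099, 0.026, 0.003, 0.114, -0.122, -0.05], 'tau': [0.638, -71.954, 12.653, -35.128, -4.542, 5.414, 0.616], 'position': [0.472, -0.279, 0.227], 'ee_rot': [0.402, 0.589, 0.252, 0.654], 'ft_force': [-0.157, -0.994, -1.57], 'torque': [-0.984, 0.224, 0.019], 'grip_width': 0.001}
[[ 0.18  0.14  0.97]
 [ 0.8   0.55 -0.23]
 [-0.57  0.82 -0.02]]
[[0.575 0.363 0.062]
 [0.591 0.289 0.062]
 [0.493 0.269 0.062]
 [0.478 0.343 0.062]] [0.5345263  0.31600414 0.062     ] [np.float64(0.09967216743099816), np.float64(0.07573881646060865), np.float64(0.09989431923937568), np.float64(0.07611444219214637)]
11.457028819818724
11.23978623237306
102.1264134419605
101.95533521189458
```

```bash
python3 -m crank '[[1,[0,-0.1,-2],[0,0,0]],[1,[0,-0.1,-2],[0,0,0]],[1,[0,-0.1,-2],[0,0,0]],[1,[0,-0.1,-2],[0,0,0]],[1,[0,-0.1,-2],[0,0,0]],[1,[0,0,-2],[0,0,0]],[1,[0,0,-2],[0,0,0]],[1,[0,0,-2],[0,0,0]],[1,[0,0,-2],[0,0,0]],[1,[0,0,-1.4],[0,0,0]],[1,[0,0,0],[0,0,0]],[1,[0,0,0],[0,0,0]]]'
python3 - <<'E'
from h import *
st()
look(["lid","lid_raised","lid_resting"],save="c")
a=cv2.imread("pics/c_side.png")[190:290,200:360];b=cv2.imread("pics/c_top.png")[210:310,300:460]
cv2.imwrite("pics/c.png",np.vstack([cv2.resize(i,(480,300),interpolation=cv2.INTER_CUBIC) for i in(a,b)]))
E
```

```text
clock: 5.2
position: [0.4752, -0.2819, 0.0381]
ee_rot: [0.395, 0.59, 0.253, 0.657]
ft_force: [0.2, -0.3, 0.6]
grip_width: 0.002
{'clock': 5.2, 'joint_pos': [0.479, 0.909, 0.561, 1.509, -1.025, 1.75, 1.129], 'joint_velocities': [0.008, -0.021, 0.012, -0.013, -0.006, 0.012, -0.001], 'tau': [-0.271, -74.579, 14.589, -22.996, -1.7, 3.684, 0.1], 'position': [0.475, -0.282, 0.038], 'ee_rot': [0.395, 0.59, 0.253, 0.657], 'ft_force': [0.177, -0.287, 0.649], 'torque': [-0.865, 0.145, 0.002], 'grip_width': 0.002}
[[ 0.18  0.13  0.98]
 [ 0.8   0.56 -0.22]
 [-0.58  0.82 -0.01]]
side lid 0.56 [ 0.501 -0.176  0.024] [279. 239.]
side lid 0.2 [0.786 0.231 0.003] [365. 155.]
side lid_raised 0.71 [ 0.491 -0.22   0.044] [274. 247.]
side lid_resting 0.82 [ 0.509 -0.134  0.002] [283. 233.]
top lid 0.56 [ 0.498 -0.175  0.027] [366. 256.]
top lid_raised 0.97 [ 0.487 -0.222  0.049] [386. 261.]
top lid_resting 0.61 [ 0.503 -0.135 -0.001] [350. 253.]
top lid_resting 0.43 [ 0.692 -0.338 -0.003] [426. 183.]
```

View pics/c.png

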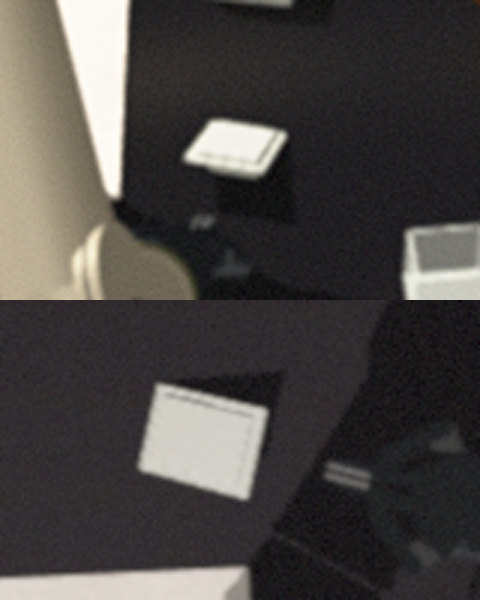

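The tool is level with the middle of the raised edge, about 6 cm outside it. I'll go in under the edge.

```bash
python3 -m crank '[[1,[0,0,-0.9],[0,0,0]],[1,[0,0,-0.9],[0,0,0]],[1,[0.25,1.2,0],[0,0,0]],[1,[0.25,1.2,0],[0,0,0]],[1,[0.25,1.2,0],[0,0,0]],[1,[0.25,1.2,0],[0,0,0]],[1,[0.25,1.2,0],[0,0,0]],[1,[0.2,1.1,0],[0,0,0]],[1,[0,0,0],[0,0,0]]]'
python3 -m crank '[[1,[0,0,0.4],[0,0,0]],[1,[0,0,0.4],[0,0,0]],[1,[0.03,0.11,0.28],[0,0,0]],[1,[0.03,0.11,0.28],[0,0,0]],[1,[0.03,0.11,0.28],[0,0,0]],[1,[0.03,0.11,0.28],[0,0,0]],[1,[0.05,0.22,0.28],[0,0,0]],[1,[0.05,0.22,0.28],[0,0,0]],[1,[0.05,0.22,0.28],[0,0,0]],[1,[0.05,0.22,0.28],[0,0,0]],[1,[0,0,0],[0,0,0]]]'
python3 - <<'E'
from h import *
look(["lid","lid_raised","lid_resting"],save="d")
a=cv2.imread("pics/d_side.png")[190:290,200:360];b=cv2.imread("pics/d_top.png")[210:310,300:460]
cv2.imwrite("pics/d.png",np.vstack([cv2.resize(i,(480,300),interpolation=cv2.INTER_CUBIC) for i in(a,b)]))
E
```

```text
clock: 6.35
position: [0.4899, -0.2082, 0.0198]
ee_rot: [0.396, 0.59, 0.254, 0.657]
ft_force: [0.2, -0.3, -0.1]
grip_width: -0.001
clock: 7.27
position: [0.4927, -0.1975, 0.0504]
ee_rot: [0.396, 0.589, 0.253, 0.657]
ft_force: [0.7, -0.6, -0.8]
grip_width: -0.002
side lid 0.5 [ 0.504 -0.164  0.038] [280. 233.]
side lid_raised 0.52 [ 0.497 -0.205  0.07 ] [276. 236.]
side lid_resting 0.51 [ 0.508 -0.131  0.004] [282. 232.]
top lid 0.68 [ 0.498 -0.166  0.038] [363. 256.]
top lid_raised 0.95 [ 0.491 -0.203  0.071] [380. 260.]
top lid_raised 0.55 [ 0.502 -0.133  0.   ] [349. 254.]
top lid_resting 0.59 [ 0.504 -0.134 -0.   ] [349. 252.]
```

View pics/d.png

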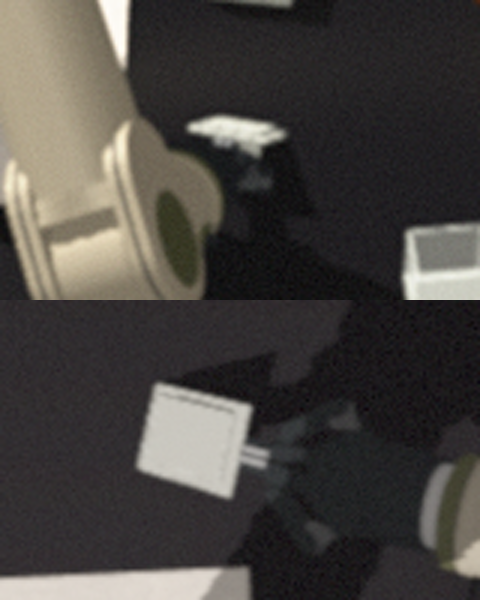

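The lid has pivoted to about 45° as planned and the resting edge hasn't moved. I'll keep following the arc.

```bash
python3 -m crank '[[1,[0.05,0.27,0.23],[0,0,0]],[1,[0.05,0.27,0.23],[0,0,0]],[1,[0.05,0.27,0.23],[0,0,0]],[1,[0.05,0.27,0.23],[0,0,0]],[1,[0.06,0.3,0.18],[0,0,0]],[1,[0.06,0.3,0.18],[0,0,0]],[1,[0.06,0.3,0.18],[0,0,0]],[1,[0.06,0.3,0.18],[0,0,0]],[1,[0.07,0.33,0.12],[0,0,0]],[1,[0.07,0.33,0.12],[0,0,0]],[1,[0.07,0.33,0.12],[0,0,0]],[1,[0.07,0.33,0.12],[0,0,0]]]'
python3 -m crank '[[1,[0.07,0.34,0.06],[0,0,0]],[1,[0.07,0.34,0.06],[0,0,0]],[1,[0.07,0.34,0.06],[0,0,0]],[1,[0.07,0.34,0.06],[0,0,0]],[1,[0.07,0.35,0],[0,0,0]],[1,[0.07,0.35,0],[0,0,0]],[1,[0.07,0.35,0],[0,0,0]],[1,[0.07,0.35,0],[0,0,0]],[1,[0.07,0.35,0],[0,0,0]],[1,[0.07,0.35,0],[0,0,0]],[1,[0.07,0.35,0],[0,0,0]],[1,[0,0,0],[0,0,0]]]'
python3 - <<'E'
from h import *
look(["lid","lid_raised","lid_resting","lid_handle"],save="e")
E
```

```text
clock: 8.67
position: [0.4996, -0.1617, 0.071]
ee_rot: [0.396, 0.589, 0.252, 0.657]
ft_force: [-0.9, -0.3, -0.2]
grip_width: -0.002
clock: 9.67
position: [0.5074, -0.123, 0.0734]
ee_rot: [0.396, 0.59, 0.253, 0.657]
ft_force: [0.4, 0.1, 0.4]
grip_width: -0.002
side lid 0.63 [ 0.515 -0.093  0.037] [285. 215.]
side lid_raised 0.75 [ 0.526 -0.065  0.075] [288. 200.]
side lid_raised 0.44 [ 0.775 -0.086  0.001] [370. 222.]
side lid_resting 0.55 [ 0.508 -0.13   0.006] [282. 231.]
side lid_handle 0.69 [ 0.512 -0.107  0.053] [283. 215.]
side lid_handle 0.67 [0.543 0.317 0.066] [296. 125.]
top lid 0.92 [ 0.52  -0.072  0.007] [326. 246.]
top lid_raised 0.79 [ 0.532 -0.024  0.013] [308. 241.]
top lid_resting 0.75 [ 0.505 -0.123  0.007] [345. 252.]
top lid_handle 0.87 [ 0.525 -0.077  0.022] [328. 245.]
top lid_handle 0.47 [ 0.522 -0.071  0.005] [326. 246.]
```

The lid has tipped over handle up: the top view gives its centre at (0.520, −0.072, 0.007). I'll retreat, straighten the tool, open, and turn above it.

```bash
python3 -m crank '[[1,[-0.3,-1.5,0.7],[0,0,0]],[1,[-0.3,-1.5,1],[0,0,0]],[1,[-0.3,-1.5,2],[0,0,0]],[1,[-0.2,-1,3],[0,0,0]],[0,[0,0,3],[-0.117,0.026,0]],[0,[0,0,3],[-0.117,0.026,0]],[0,[0,0,0],[-0.117,0.026,0]],[0,[0,0,0],[-0.117,0.026,0]],[0,[0,0,0],[-0.117,0.026,0]],[0,[0,0,0],[-0.117,0.026,0]],[0,[0,0,0],[-0.117,0.026,0]],[0,[0,0,0],[-0.117,0.026,0]]]'
python3 -m crank '[[0,[0,0,0],[0,0,0.12]],[0,[0,0,0],[0,0,0.12]],[0,[0,0,0],[0,0,0.12]],[0,[0,0,0],[0,0,0.12]],[0,[0,0,0],[0,0,0.12]],[0,[0,0,0],[0,0,0.12]],[0,[0,0,0],[0,0,0.12]],[0,[0,0,0],[0,0,0.12]],[0,[0,0,0],[0,0,0.12]],[0,[0,0,0],[0,0,0.12]],[0,[0,0,0],[0,0,0.12]],[0,[0,0,0],[0,0,0.12]]]'
python3 - <<'E'
from h import *
st()
look(["lid","lid_raised","lid_resting","lid_handle"],save="f")
a=cv2.imread("pics/f_side.png")[150:270,200:360];b=cv2.imread("pics/f_top.png")[190:310,260:420]
cv2.imwrite("pics/f.png",np.vstack([cv2.resize(i,(400,300),interpolation=cv2.INTER_CUBIC) for i in(a,b)]))
E
```

```text
clock: 11.17
position: [0.497, -0.1793, 0.2017]
ee_rot: [0.08, 0.701, -0.083, 0.704]
ft_force: [-0.8, 0.3, -1.0]
grip_width: 0.998
clock: 12.17
position: [0.496, -0.1789, 0.2003]
ee_rot: [-0.404, 0.58, 0.404, 0.58]
ft_force: [-0.5, 0.2, 0.3]
grip_width: 1.003
{'clock': 12.167, 'joint_pos': [-0.285, 0.141, 0.599, 1.79, -0.084, 1.237, 1.553], 'joint_velocities': [0.106, -0.006, -0.121, -0.003, 0.019, -0.002, 1.412], 'tau': [-0.876, -39.257, 3.911, -37.79, -0.024, 0.003, -2.979], 'position': [0.496, -0.179, 0.2], 'ee_rot': [-0.404, 0.58, 0.404, 0.58], 'ft_force': [-0.532, 0.153, 0.306], 'torque': [0.025, 0.031, 0.014], 'grip_width': 1.003}
[[-0.   -0.94  0.35]
 [ 0.    0.35  0.94]
 [-1.    0.    0.  ]]
side lid 0.59 [ 0.522 -0.071  0.005] [288. 217.]
side lid 0.36 [ 0.533 -0.024  0.011] [291. 205.]
side lid_raised 0.97 [ 0.534 -0.024  0.01 ] [292. 205.]
side lid_resting 0.95 [ 0.511 -0.124  0.011] [283. 229.]
side lid_resting 0.36 [0.542 0.315 0.002] [296. 140.]
side lid_handle 0.62 [ 0.521 -0.075  0.026] [287. 214.]
top lid 0.68 [ 0.518 -0.076  0.007] [328. 247.]
top lid_raised 0.94 [ 0.534 -0.023  0.012] [307. 241.]
top lid_resting 0.6 [ 0.506 -0.124  0.009] [346. 252.]
top lid_handle 0.98 [ 0.521 -0.076  0.024] [328. 246.]
```

View pics/f.png

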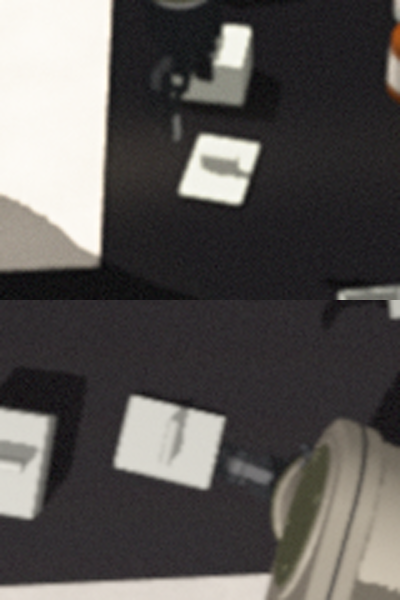

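The lid lies flat, handle up, clear of the covered dish, with its centre at about (0.520, −0.0745) and its x axis at about 77°. Next I grip the handle.

```bash
python3 -m crank '[[0.4,[0.6,2.6,0],[0,0,0.06]],[0.4,[0.6,2.6,0],[0,0,0.06]],[0.4,[0.6,2.6,0],[0,0,0]],[0.4,[0.6,2.65,-1],[0,0,0]],[0.4,[0,0,-2],[0,0,0]],[0.4,[0,0,-2],[0,0,0]],[0.4,[0,0,-2],[0,0,0]],[0.4,[0,0,-2],[0,0,0]],[0.4,[0,0,-2],[0,0,0]],[0.4,[0,0,-2],[0,0,0]],[0.4,[0,0,-2],[0,0,0]],[0.4,[0,0,0],[0,0,0]]]' 40
python3 - <<'E'
from h import *
st()
E
```

```text
clock: 13.67
position: [0.5179, -0.0741, 0.047]
ee_rot: [-0.435, 0.558, 0.437, 0.555]
ft_force: [-1.0, -1.1, 0.1]
grip_width: 0.602
{'clock': 13.667, 'joint_pos': [-0.361, 0.322, 0.478, 1.942, -0.182, 0.925, 1.536], 'joint_velocities': [-0.007, -0.05, 0.016, -0.045, 0.036, 0.076, -0.026], 'tau': [0.68, -48.312, 6.686, -33.07, -0.357, -1.221, 0.346], 'position': [0.518, -0.074, 0.047], 'ee_rot': [-0.435, 0.558, 0.437, 0.555], 'ft_force': [-1.019, -1.1, 0.113], 'torque': [0.025, 0.051, 0.049], 'grip_width': 0.602}
[[-0.01 -0.97  0.24]
 [-0.    0.24  0.97]
 [-1.    0.01 -0.  ]]
```

```bash
python3 -m crank '[[0.4,[0.1,0,-1.1],[0,0,0]],[0.4,[0.1,0,-1.1],[0,0,0]],[0.4,[0,0,-1.1],[0,0,0]],[0.4,[0,0,0],[0,0,0]],[1,[0,0,0],[0,0,0]],[1,[0,0,0],[0,0,0]],[1,[0,0,0],[0,0,0]],[1,[0,0,0],[0,0,0]],[1,[0,0,0],[0,0,0]],[1,[0,0,0],[0,0,0]]]' 50
python3 -m crank '[[1,[0,0,1],[0,0,0]],[1,[0,0,2],[0,0,0]],[1,[0,0,3],[0,0,0]],[1,[0,0,3],[0,0,0]],[1,[0,0,3],[0,0,0]],[1,[0,0,3],[0,0,0]],[1,[0,0,3],[0,0,0]],[1,[0,0,0],[0,0,0]]]'
python3 - <<'E'
from h import *
look(["lid","lid_handle","lid_raised","lid_resting","dish_mouth"],save="g")
E
```

```text
clock: 14.5
position: [0.5228, -0.0745, 0.0181]
ee_rot: [-0.437, 0.556, 0.436, 0.557]
ft_force: [-1.4, 0.1, 6.4]
grip_width: 0.123
clock: 15.17
position: [0.5247, -0.0749, 0.2037]
ee_rot: [-0.438, 0.554, 0.435, 0.559]
ft_force: [1.5, -0.1, -0.9]
grip_width: 0.123
side lid 0.85 [ 0.524 -0.076  0.194] [286. 172.]
side lid_handle 0.85 [ 0.522 -0.073  0.211] [286. 167.]
side lid_raised 0.75 [ 0.539 -0.027  0.196] [292. 160.]
side lid_raised 0.69 [0.54  0.313 0.   ] [296. 141.]
side lid_resting 0.91 [ 0.511 -0.122  0.196] [281. 183.]
side dish_mouth 0.6 [0.539 0.313 0.066] [295. 126.]
top dish_mouth 0.83 [0.539 0.319 0.062] [170. 238.]
top dish_mouth 0.7 [ 0.777 -0.087 -0.   ] [333. 151.]
```

```bash
python3 -m crank '[[1,[0.1,3.25,0],[0,0,-0.094]],[1,[0.1,3.25,0],[0,0,-0.094]],[1,[0.1,3.25,0],[0,0,-0.094]],[1,[0.1,3.25,0],[0,0,-0.094]],[1,[0.1,3.25,0],[0,0,-0.094]],[1,[0.1,3.25,0],[0,0,-0.094]],[1,[0.1,3.25,0],[0,0,-0.094]],[1,[0.1,3.25,0],[0,0,-0.094]],[1,[0.1,3.25,0],[0,0,-0.094]],[1,[0.1,3.25,0],[0,0,-0.094]],[1,[0.1,3.25,0],[0,0,-0.094]],[1,[0.1,3.25,0],[0,0,-0.094]]]'
python3 -m crank '[[1,[0,0,-2],[0,0,0]],[1,[0,0,-2],[0,0,0]],[1,[0,0,-2],[0,0,0]],[1,[0,0,-2],[0,0,0]],[1,[0,0,-1],[0,0,0]],[1,[0,0,0],[0,0,0]],[1,[0,0,0],[0,0,0]]]'
python3 - <<'E'
from h import *
st()
for i in range(2): look(["lid","lid_handle","lid_raised","lid_resting","dish_mouth"],save="h")
a=cv2.imread("pics/h_side.png")[70:190,220:380];b=cv2.imread("pics/h_top.png")[170:290,80:240]
cv2.imwrite("pics/h.png",np.hstack([cv2.resize(i,(400,300),interpolation=cv2.INTER_CUBIC) for i in(a,b)]))
E
```

```text
clock: 16.77
position: [0.534, 0.3172, 0.1972]
ee_rot: [-0.07, 0.704, 0.07, 0.704]
ft_force: [0.6, -0.2, -1.0]
grip_width: 0.129
clock: 17.35
position: [0.5343, 0.3155, 0.1075]
ee_rot: [-0.071, 0.704, 0.071, 0.703]
ft_force: [0.2, 0.2, -0.9]
grip_width: 0.123
{'clock': 17.35, 'joint_pos': [-0.886, 0.428, 0.356, 1.636, -0.162, 1.107, -0.286], 'joint_velocities': [0.0, -0.022, 0.006, -0.024, 0.002, 0.003, -0.001], 'tau': [-0.115, -60.19, 6.555, -34.345, -0.028, -0.089, 0.025], 'position': [0.534, 0.316, 0.108], 'ee_rot': [-0.071, 0.704, 0.071, 0.703], 'ft_force': [0.246, 0.244, -0.864], 'torque': [-0.036, 0.041, 0.019], 'grip_width': 0.123}
[[-0.   -0.2   0.98]
 [-0.    0.98  0.2 ]
 [-1.   -0.   -0.  ]]
side lid 0.88 [0.534 0.32  0.096] [293. 118.]
side lid 0.63 [ 0.452 -0.451  0.001] [256. 327.]
side lid_handle 0.79 [0.534 0.317 0.117] [293. 113.]
side lid_raised 0.8 [0.583 0.329 0.101] [308. 115.]
side lid_resting 0.93 [0.485 0.308 0.1  ] [279. 119.]
side dish_mouth 0.84 [0.54  0.315 0.065] [295. 126.]
side dish_mouth 0.44 [0.772 0.078 0.002] [365. 185.]
top lid 0.72 [0.531 0.319 0.099] [164. 242.]
top lid_handle 0.97 [0.533 0.314 0.116] [163. 241.]
top lid_raised 0.61 [0.58  0.325 0.103] [161. 221.]
top lid_resting 0.63 [0.48  0.306 0.099] [168. 263.]
top dish_mouth 0.89 [0.538 0.318 0.062] [170. 238.]
side lid 0.89 [0.534 0.317 0.1  ] [294. 117.]
side lid_handle 0.82 [0.534 0.315 0.113] [293. 115.]
side lid_raised 0.75 [0.584 0.33  0.1  ] [308. 115.]
side lid_resting 0.94 [0.484 0.309 0.1  ] [279. 119.]
side dish_mouth 0.82 [0.541 0.314 0.066] [296. 126.]
top lid 0.25 [ 0.541  0.319 -0.   ] [180. 236.]
top lid_handle 0.62 [0.535 0.313 0.113] [164. 240.]
top lid_raised 0.57 [0.58  0.326 0.103] [161. 221.]
top lid_resting 0.59 [0.48  0.307 0.096] [169. 263.]
top lid_resting 0.59 [ 0.777 -0.086 -0.   ] [332. 151.]
top dish_mouth 0.98 [0.538 0.318 0.059] [171. 238.]
top dish_mouth 0.36 [0.534 0.315 0.116] [163. 240.]
```

View pics/h.png

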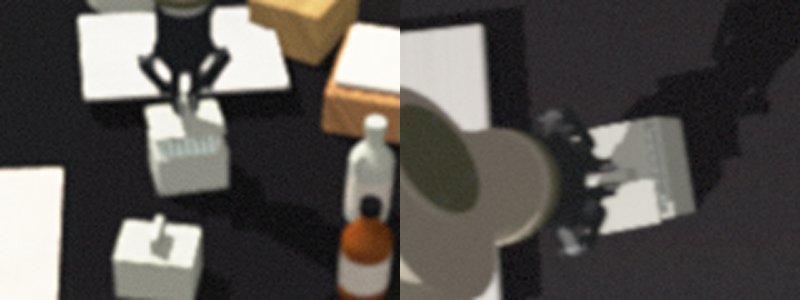

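The lid hangs square over the dish; relative to the mouth it sits 5–6 mm short in x. I'll correct that and lower it to just above the rim.

```bash
python3 -m crank '[[1,[0.25,0,0],[0,0,0]],[1,[0.25,0,-1],[0,0,0]],[1,[0,0,-1.2],[0,0,0]],[1,[0,0,0],[0,0,0]],[1,[0,0,0],[0,0,0]]]'
python3 - <<'E'
from h import *
look(["lid","lid_raised","lid_resting","dish_mouth"],save="i")
a=cv2.imread("pics/i_side.png")[95:167,248:344];b=cv2.imread("pics/i_top.png")[200:272,120:216]
cv2.imwrite("pics/i.png",np.hstack([cv2.resize(i,(400,300),interpolation=cv2.INTER_CUBIC) for i in(a,b)]))
E
```

```text
clock: 18.97
position: [0.5384, 0.315, 0.0837]
ee_rot: [-0.072, 0.704, 0.071, 0.703]
ft_force: [-0.1, 1.3, -1.7]
grip_width: 0.123
side lid 0.91 [0.537 0.319 0.072] [294. 123.]
side lid_raised 0.57 [0.589 0.328 0.077] [309. 121.]
side lid_resting 0.82 [0.491 0.308 0.078] [281. 124.]
side lid_resting 0.21 [0.537 0.321 0.089] [294. 119.]
side dish_mouth 0.89 [0.542 0.314 0.063] [296. 126.]
top lid 0.65 [0.539 0.319 0.077] [168. 238.]
top lid 0.64 [0.542 0.319 0.001] [180. 236.]
top lid_raised 0.56 [0.586 0.331 0.079] [164. 219.]
top lid_raised 0.29 [ 0.766  0.075 -0.   ] [273. 154.]
top lid_resting 0.7 [0.488 0.303 0.076] [174. 259.]
top dish_mouth 0.84 [0.537 0.318 0.062] [170. 239.]
```

View pics/i.png

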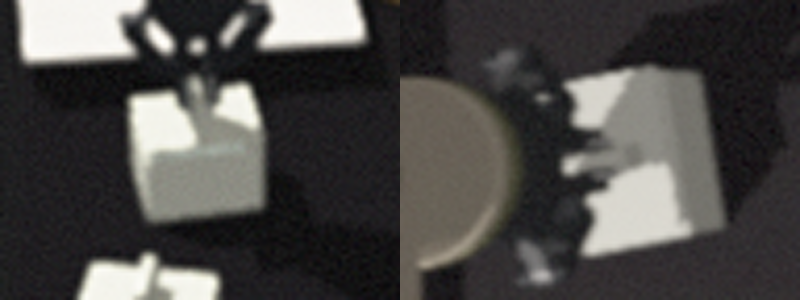

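Both crops show the lid's outline in line with the dish, and the remaining offset is about (+1, −2) mm. I'll lower it.

```bash
python3 -m crank '[[1,[0.1,-0.2,-0.2],[0,0,0]],[1,[0,0,-0.2],[0,0,0]],[1,[0,0,-0.2],[0,0,0]],[1,[0,0,-0.2],[0,0,0]],[1,[0,0,-0.15],[0,0,0]],[1,[0,0,0],[0,0,0]],[1,[0,0,0],[0,0,0]]]'
```

```text
clock: 20.05
position: [0.5401, 0.3136, 0.0757]
ee_rot: [-0.071, 0.704, 0.071, 0.703]
ft_force: [0.3, 0.0, -0.2]
grip_width: 0.125
```

```bash
python3 -m crank '[[1,[0,0,-0.1],[0,0,0]],[1,[0,0,-0.1],[0,0,0]],[1,[0,0,0],[0,0,0]],[1,[0,0,0],[0,0,0]]]'
```

```text
clock: 20.38
position: [0.5404, 0.3137, 0.0752]
ee_rot: [-0.071, 0.703, 0.072, 0.704]
ft_force: [-5.0, -2.6, 9.6]
grip_width: 0.125
```

Contact came at TCP z = 0.075, the height expected for a seated lid; a step caught on the rim would have stopped at 0.080. I'll release and back off.

```bash
python3 -m crank '[[0.4,[0,0,0.1],[0,0,0]],[0.4,[0,0,0],[0,0,0]],[0.4,[0,0,0],[0,0,0]],[0.4,[0,0,0],[0,0,0]],[0.4,[0,0,1],[0,0,0]],[0.4,[0,0,2],[0,0,0]],[0.4,[0,0,3],[0,0,0]],[0.4,[0,0,3],[0,0,0]],[0.4,[0,0,3],[0,0,0]],[0.4,[-2,3,2],[0,0,0]],[0.4,[-2,4,0],[0,0,0]],[0.4,[-2,4,0],[0,0,0]]]'
python3 -m crank '[[0.4,[-2,4,0],[0,0,0]],[0.4,[-2,4,0],[0,0,0]],[0.4,[-2,4,0],[0,0,0]],[0.4,[-2,4,0],[0,0,0]],[0.4,[0,0,0],[0,0,0]],[0.4,[0,0,0],[0,0,0]]]'
python3 - <<'E'
from h import *
look(["lid","lid_raised","lid_resting","lid_handle","dish","dish_mouth","covered_dish"],save="j")
a=cv2.imread("pics/j_side.png")[95:167,248:344];b=cv2.imread("pics/j_top.png")[200:272,120:216]
cv2.imwrite("pics/j.png",np.hstack([cv2.resize(i,(400,300),interpolation=cv2.INTER_CUBIC) for i in(a,b)]))
E
```

```text
clock: 21.38
position: [0.4834, 0.419, 0.2179]
ee_rot: [-0.069, 0.702, 0.071, 0.705]
ft_force: [0.4, 1.3, -1.1]
grip_width: 0.598
clock: 21.88
position: [0.4057, 0.5698, 0.2146]
ee_rot: [-0.073, 0.704, 0.073, 0.703]
ft_force: [0.9, -1.5, -0.5]
grip_width: 0.599
side lid 0.65 [0.539 0.318 0.065] [295. 125.]
side lid_raised 0.74 [0.59  0.327 0.067] [310. 123.]
side lid_raised 0.48 [ 0.778 -0.084  0.002] [371. 221.]
side lid_resting 0.91 [0.492 0.308 0.067] [282. 126.]
side lid_handle 0.7 [0.54  0.316 0.083] [295. 121.]
side dish 0.55 [0.541 0.315 0.001] [296. 140.]
side dish_mouth 0.56 [0.539 0.316 0.065] [295. 126.]
side covered_dish 0.62 [ 0.775 -0.082 -0.001] [370. 221.]
side covered_dish 0.6 [0.501 0.091 0.001] [282. 182.]
top lid 0.94 [0.538 0.316 0.062] [171. 238.]
top lid_raised 0.97 [0.587 0.326 0.067] [167. 218.]
top lid_resting 0.93 [0.488 0.302 0.064] [176. 259.]
top lid_resting 0.31 [0.541 0.311 0.082] [170. 237.]
top lid_handle 0.56 [0.54  0.314 0.085] [168. 238.]
top dish 0.83 [ 0.543  0.317 -0.   ] [181. 236.]
top covered_dish 0.72 [0.498 0.09  0.   ] [265. 254.]
```

View pics/j.png

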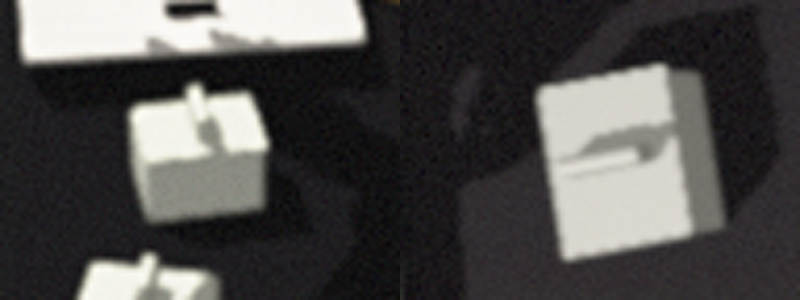

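The crops show the lid flush and square on the dish, handle up, with no gap. The offset is about 1–3 mm and the gripper is clear, so I'll hand in.

```bash
python3 -c "
from workcell import manip; print(manip.hand_in())"
```

```text
the job is handed in; nothing more can be done
None
```

The lid is on the open dish, handle up and seated, and I handed the job in at about 22 s of the 64 s allowed; the hand-in reports no verdict.

I pried the lid over with the closed fingertips under its raised edge. I then gripped the handle, carried the lid over and turned it in line with the dish. It met the rim at tool height 0.075 m, the height expected for a seated lid, with about 10 N of force. I then released it and backed off.

- **Fit on the dish:** The last pictures show no visible gap. The lid's centre is 2–5 mm from the dish's position as the networks report it, and 0–2 mm from the mouth point they gave. The lid's axis is at about 12° against 11.6° for the dish.
- **Things left in place:** The dish and the covered dish read within about 4 mm of where they were, which is the networks' own error. I did not measure the other bystanders again.
- **Disagreements:**
  - The two cameras differed by up to 4 mm on the mouth's position, so I steered by the lid-to-mouth difference within each view.
  - The side view's first reading of the raised edge was false and I ignored it. A few other false reports were ignored too.
  - In the last top picture the mouth was not reported.

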